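# Unlock and lift off the dial lock of the sample box

## Task

Unlock the combination lock that lies on the hasp of the grey steel sample box: turn its dial until the pointer clicks into the notch at the raised rib on the lock's case, then pull the shackle out as far as it goes. Then lift the opened lock off the hasp and present it: hold it up level, dial upwards and shackle still out, with its underside at least 10 cm above the box's lid, and finish while holding it there. Leave the tip box, the well plate and the jar around the box where they stand.

Things in the scene. Friction and masses are not known exactly. Their poses are not given: they have to be found in the camera images.
- safe: Fixed grey steel sample box, 236 x 186 mm, lid top 70 mm above the bench. Origin: centre of its underside, on the bench; z up. On the lid is the hasp: a steel seat on which the lock lies, its underside 12 mm above the lid, with low cheeks and stops around it and a staple over one leg of the shackle.
- hasp_seat (a point): Middle of the seat's top, 12 mm above the lid, under the lock's middle. Four cheeks (x = -40..-30 and 30..40 mm from here, just outside the case's long sides, |y| = 29.5..35.5 mm), a front and a rear stop rise 24 mm above the lid and keep the lock from sliding or turning; the play is 1.5 mm.
- staple_top (a point): Middle of the staple's crossbar. The staple is an arch of 6 mm round bar, top 37 mm above the lid, 49 to 43 mm in front (-x) of the lock's middle, feet at y = 8 and 32 mm. It bridges the shackle's +y leg, so the shut lock cannot be lifted; with the shackle right out that leg is clear and the lock lifts straight up.
- lock: Loose brass padlock lying dial up on the seat, 0.35 to 0.5 kg in all. Case 76 (x) x 56 (y) x 26 mm. Origin: centre of its underside; z up along the dial's axis; the shackle points to -x, as the box's -x. A raised rib 11 x 4 x 3 mm on top, between dial and shackle (x = -36..-25, y = 0), marks the release notch. The sides y = +-28 mm are free to grip over the middle 60 mm.
- case_middle (a point): Middle of the lock's case, 13 mm above its underside.
- dial (a joint): Angle of the lock's dial, rad, growing counter-clockwise seen from above; 0 = pointer at the rib (released). Starts between about 0.8 and 2.2; turns from -1.2 to 2.7. It clicks into a sprung notch every 30 degrees (0.524 rad), 0 being one; turning needs up to about 0.1 N m; let go near a notch it springs into it. The shackle is free only within about 0.1 rad of 0.
- dial_grip (a point): Point on the dial's axis, 46 mm above the lock's underside, in the grip bar; its axes turn with the dial, the bar lies along x with the pointer at its -x end. The dial is a black disc 44 mm across, top 34 mm above the lock's underside; the steel grip bar on it is 34 mm long, 10 mm wide and 18 mm high (34 to 52 mm above the lock's underside).
- pointer_tip (a point): Tip of the pointer: a narrower steel nose (6 mm wide, 13 mm high) at one end of the grip bar, ending 23 mm from the dial's axis at the disc's rim; the bar's other end is blunt and 17 mm from the axis.
- shackle (a joint): How far the shackle is pulled out of the case, m: 0 shut, 0.028 fully out (end stop). It slides to the lock's -x against about 3 N of friction and stays where it is left. While the dial is locked it has only 3 mm of play.
- shackle_grip (a point): Point midway between the legs of the U-shaped steel shackle, 13 mm above the lock's underside, 25 mm above the lid and (shut) 80 mm from the lock's middle to -x; it moves with the shackle. The legs are 8 mm round bars, 48 mm over their outsides, straight here; the bow ends 24 mm further out.
- tip_box: Bystander: green and yellow pipette tip box 85 x 118 x 66 mm. Origin: centre of its underside.
- well_plate: Bystander: white well plate 85 x 127 x 14 mm. Origin: centre of its underside.
- reagent_jar: Bystander: jar 68 mm in diameter, 85 mm high with a blue cap. Origin: centre of its underside.
There are look-alikes about, which are no part of the job. Of the things like the lock, leave any that is blue; of the rest the smaller one is meant.

How it is judged:
On the way, in this order (a step that is already met when the one before it is completed fails the run):
1. the dial stands in the release notch at the rib, the shackle still shut (value of joint dial between -0.13 and 0.13 rad and value of joint shackle below 0.006 m), for 0.2 s.
2. the shackle is pulled out, the lock still on its seat (value of joint shackle above 0.024 m and z of lock in the frame of safe below 0.092 m), for 0.1 s.
At the end, for the whole second after the job is handed in: The gripper holds the lock still, its underside more than 95 mm above the lid, dial upwards within 20 degrees of level, shackle out by more than 20 mm, nothing else carrying it (z of lock in the frame of safe above 0.165 m and angle between lock's own z axis and vertical below 0.35 rad and value of joint shackle above 0.02 m and contact force between the fingers and lock above 2 N and contact force between lock and safe below 0.05 N and linear speed of lock below 0.05 m/s); the arm keeps its last pose, push and grip.
It fails at once if the tip box is pushed or tipped (distance of tip_box from where it was at the start of the episode above 0.03 m or angle between tip_box's own z axis and vertical above 0.4 rad).
It fails at once if the well plate is pushed or tipped (distance of well_plate from where it was at the start of the episode above 0.03 m or angle between well_plate's own z axis and vertical above 0.4 rad).
It fails at once if the jar is pushed or tipped (distance of reagent_jar from where it was at the start of the episode above 0.03 m or angle between reagent_jar's own z axis and vertical above 0.4 rad).
It also fails if it takes over 72 s, if anything falls off the work surface, if the arm or the gripper's body presses on something with over 40 N, if the wrist force passes 120 N, or if a joint passes its speed limit or range.

## Robot

A 6-joint arm with a two-finger parallel gripper is mounted at the origin on the work surface. World frame = base frame: x ahead of the robot, y to its left, z up, the work surface at z = 0. Lengths are in m, angles in rad, forces in N, time in s.
With the tool pointing down it reaches from about 0.325 to 0.85 m from the base axis. Payload 4.4 kg.
Tool frame: the origin (TCP) lies between the finger pads; the fingertips stand 19 mm ahead of it and the grasp point (between the pads) is the TCP; z points along the fingers, y is the line along which they close (so a half turn about z gives the same grasp; the last joint's range is limited). The gripper opens to 94 mm and grips with 3 to 60 N. Pads are 16 mm wide; open, the fingers measure 119 mm over their backs; the gripper's body (75 mm by 177 mm) begins 78 mm behind the grasp point.
Start: joints at [-1.423, 0.207, 1.542, -0, 1.393, -0.15], TCP at [0.169, -0.55, 0.224] pointing down, gripper open.
Joint ranges: [-2.73, 2.73], [-0.86, 2.22], [0.23, 2.46], [-1.11, 4.25], [0.08, 2.63], [-2.82, 2.82]. Speed limits (rad/s): [2.79, 2.79, 3.14, 3.14, 3.14, 3.14].

## Interface

Orientations are given as a 3x3 rotation matrix whose columns are the frame's x, y, z axes.
In Python, from rig import arm, camera, camera_params gives the robot as it stands.
- The arm moves only by the tool drive_tool, never from a script. Its argument "moves" is a list of rows, each a list of 7 numbers: the shift along the tool's x, y, z in cm, then the turn, a rotation vector about the tool's x, y, z in rad, then the opening, from 0 (shut) to 1 (fully open). In form: [[x, y, z, ax, ay, az, fingers], ...]. A call has 1 to 12 rows; each row shifts and turns the commanded pose from where the row before left it, along the tool's axes as they then stand; what a row does not reach is not made up. A row lasts 1/8 s, in which the tool goes at most 62.5 mm and 10.7 degrees, less where a joint would pass 70% of its speed; a pose out of reach is approached as far as the arm can. A call is refused whole if a number of a shift passes 6.25 or a number of a turn 0.188, either way. A call with a gripper value outside its range is refused whole. The fingers move at their own pace and stop on an object; "grip_force" is the grip in N (left out, the last holds). Time passes only in rows, so rows that do not move let the fingers close. It gives the time, the measured TCP pose, the force, the opening and the grip force at its end, in the units of the state.
- arm.read_state(): the state, without advancing time (a new reading comes with each control period).
- camera(name): name is "side" or "top" or "wrist"; returns (picture, depth): 384x512x3 uint8, red, green, blue; 384x512 float32, m along the optical axis (not along the pixel's ray), 0 where there is no reading.
- camera_params(name): a dict with "mtx" (3x3 intrinsics, pixels), "world_from_camera" (4x4, takes a point from camera to world coordinates). Camera axes: x right, y down, z forward; pixel columns grow to the right and rows downward; lengths in m; the calibration is good to about 2 mm. The wrist camera is an equidistant fisheye: a pixel r from the principal point sees the ray r / f radians off the axis. A picture is of the moment at which its call begins: read the wrist's pose just before it. camera_params takes no time and is no camera call; for the wrist camera it gives the pose at the moment of the call.
- arm.close_job(): hands the job in; it is judged then, once.
The state is a dict: "time_s": time; "q": joint angles; "qd": joint speeds; "tau": joint torques, N m; "position": TCP position; "eef_rot": TCP orientation; "ft_force": force on the tool from outside, world axes, zero at the start; "ft_torque": the same for the moment, N m; "finger_gap": finger opening in m; "grip_force": force on a finger pad.
Only numpy, scipy, OpenCV 4.12 (cv2) and the standard library are available. Lean on these libraries where they do the work, as an engineer would, in place of code of your own. Each camera call takes 0.05 s, during which the arm holds its last target. There are 200 camera calls.

## Working session

There is one attempt and no reset: what is moved stays moved. The work goes in short steps, Python scripts to look and compute and a tool call to move; the robot and the scene stay as the last step left them, time stands still between calls to the robot, and variables do not carry over. Pictures are saved under pics/ and viewed, at most 10 in all, crops included, and the job is handed in when it is done.

Besides the shell and the picture viewer there is one more tool, called in YAML: its name, and indented under it one key for each argument. drive_tool: Moves the arm, as the interface text tells. Its arguments: {"type":"object","properties":{"moves":{"type":"array","items":{"type":"array","items":{"type":"number"}}},"grip_force":{"type":"number"}},"required":["moves"]}

```bash
mkdir -p pics
cat > h.py <<'E'
import numpy as np,cv2
from rig import arm,camera,camera_params
def shot(n,f):
    p=camera_params(n); im,d=camera(n)
    cv2.imwrite('pics/'+f+'.png',im[:,:,::-1]); np.savez('/tmp/'+f,im=im,d=d,K=p['mtx'],T=p['world_from_camera'])
def cloud(f):
    z=np.load('/tmp/'+f+'.npz');d=z['d'];K=z['K'];v,u=np.mgrid[:d.shape[0],:d.shape[1]]
    P=np.stack([(u-K[0,2])/K[0,0]*d,(v-K[1,2])/K[1,1]*d,d],-1)
    P=P@z['T'][:3,:3].T+z['T'][:3,3];P[d==0]=np.nan
    return z['im'],P
E
python3 - <<'E'
from h import *
shot('top','t0');shot('side','s0')
a=cv2.imread('pics/t0.png');b=cv2.imread('pics/s0.png')
cv2.imwrite('pics/t0b.png',cv2.resize(a,(800,600)))
_,P=cloud('t0')
np.set_printoptions(precision=3,suppress=True)
for v in range(20,384,40):print(v,[tuple(P[v,u].round(2)) for u in range(20,512,60)])
print(camera_params('top')); s=arm.read_state();print(s['position'],s['eef_rot'])
E
```

```text
20 [(np.float64(1.76), np.float64(1.23), np.float64(-0.75)), (np.float64(1.75), np.float64(0.93), np.float64(-0.75)), (np.float64(1.73), np.float64(0.62), np.float64(-0.75)), (np.float64(1.72), np.float64(0.32), np.float64(-0.75)), (np.float64(1.7), np.float64(0.01), np.float64(-0.73)), (np.float64(1.7), np.float64(-0.29), np.float64(-0.75)), (np.float64(1.69), np.float64(-0.6), np.float64(-0.75)), (np.float64(1.68), np.float64(-0.9), np.float64(-0.74)), (np.float64(1.68), np.float64(-1.22), np.float64(-0.76))]
60 [(np.float64(1.54), np.float64(1.22), np.float64(-0.76)), (np.float64(1.52), np.float64(0.92), np.float64(-0.75)), (np.float64(1.51), np.float64(0.62), np.float64(-0.74)), (np.float64(1.5), np.float64(0.32), np.float64(-0.75)), (np.float64(1.49), np.float64(0.02), np.float64(-0.75)), (np.float64(1.48), np.float64(-0.28), np.float64(-0.75)), (np.float64(1.47), np.float64(-0.58), np.float64(-0.75)), (np.float64(1.46), np.float64(-0.88), np.float64(-0.76)), (np.float64(1.45), np.float64(-1.17), np.float64(-0.75))]
100 [(np.float64(1.32), np.float64(1.2), np.float64(-0.75)), (n
[... 3697 characters left out ...]
, np.float64(-0.0)), (np.float64(0.21), np.float64(0.07), np.float64(0.3)), (np.float64(0.22), np.float64(-0.04), np.float64(0.39)), (np.float64(0.14), np.float64(-0.24), np.float64(0.0)), (np.float64(0.13), np.float64(-0.4), np.float64(0.0)), (np.float64(0.13), np.float64(-0.56), np.float64(0.0))]
{'mtx': array([[439.479,   0.   , 259.88 ],
       [  0.   , 439.479, 188.708],
       [  0.   ,   0.   ,   1.   ]]), 'world_from_camera': array([[-0.037, -0.975,  0.218,  0.39 ],
       [-0.999,  0.036, -0.01 ,  0.066],
       [ 0.002, -0.218, -0.976,  1.243],
       [ 0.   ,  0.   ,  0.   ,  1.   ]])}
[ 0.169 -0.549  0.223] [[ 0.956  0.294 -0.   ]
 [ 0.294 -0.956  0.002]
 [ 0.    -0.002 -1.   ]]
```

View pics/t0b.png

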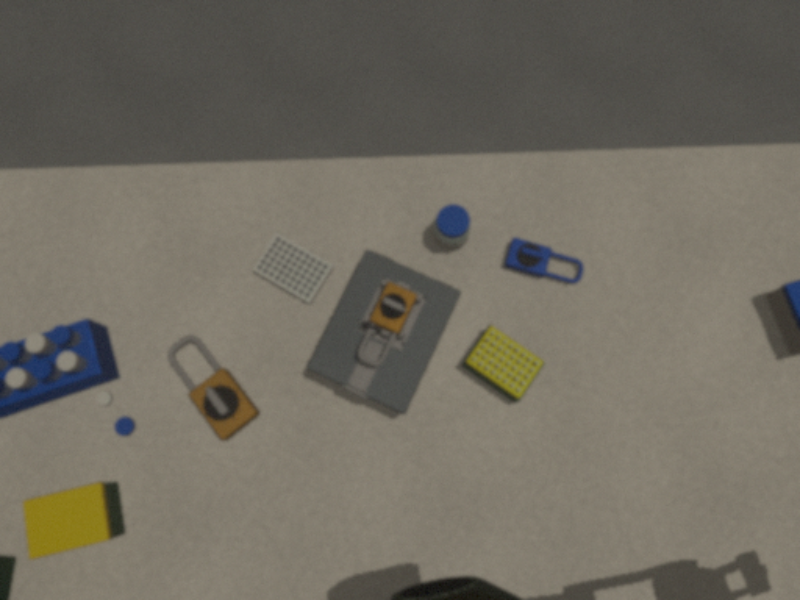

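View pics/s0.png

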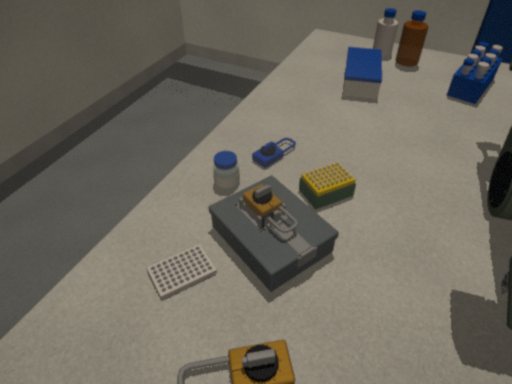

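Candidates: brass lock on the box (800-px view 393,307), big brass lock on the bench (222,400), blue lock (540,260). The first one, small and on the hasp, is meant. Next I measure it and crop in close.

Run:
```python
from h import *
np.set_printoptions(precision=4,suppress=True)
im,P=cloud('t0')
z=P[...,2]
reg=np.zeros(z.shape,bool);reg[150:280,180:310]=1
m=reg&(z>.06)&(z<.2)
n,l=cv2.connectedComponents(m.astype(np.uint8))
k=l[235,225]; m=l==k
q=P[m][:,:2]
# shift out cover: project all at own height
r=cv2.minAreaRect((q*1000).astype(np.float32));print('box',r, np.median(z[m]))
hsv=cv2.cvtColor(im,cv2.COLOR_RGB2HSV)
o=reg&(hsv[...,0]>8)&(hsv[...,0]<22)&(hsv[...,1]>120)&(z>.09)
hull=P[o];print(len(hull),np.median(hull[:,2]),hull.mean(0),np.percentile(z[o],[5,50,95]))
r=cv2.minAreaRect((hull[:,:2]*1000).astype(np.float32));print('lock',r)
b=reg&(z>.124)&(z<.145);print('bar',P[b].mean(0),b.sum(),P[b][:,2].max())
r=cv2.minAreaRect((P[b][:,:2]*1000).astype(np.float32));print(r)
c=cv2.resize(im[160:270,190:310],None,fx=5,fy=5,interpolation=cv2.INTER_CUBIC)
cv2.imwrite('pics/c0.png',c[:,:,::-1])
```

```text
box ((593.1544799804688, 96.06695556640625), (186.16497802734375, 240.5819091796875), 62.90167999267578) 0.07116241591830386
363 0.10816217784357662 [0.6215 0.0783 0.1084] [0.1039 0.1082 0.115 ]
lock ((623.87158203125, 78.78607177734375), (54.21541976928711, 74.35240173339844), 62.968448638916016)
bar [0.6236 0.0773 0.1329] 65 0.13894613889591234
((623.314208984375, 76.984375), (38.884483337402344, 10.316069602966309), 58.81892776489258)
```

View pics/c0.png

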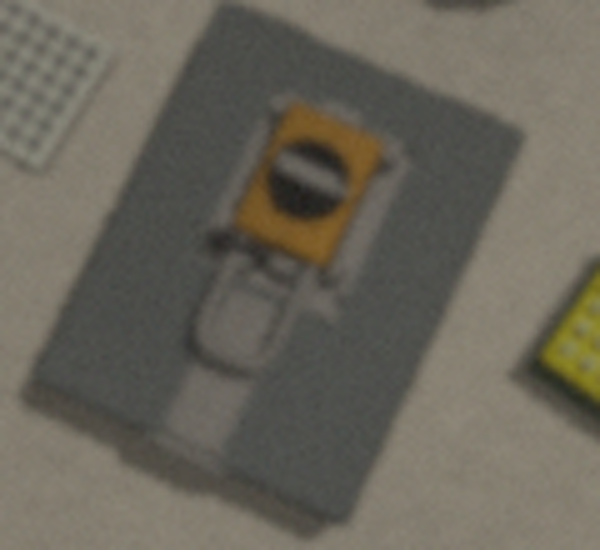

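The crop confirms it: brass lock on the hasp, bar lying across the lock, pointer end to the lower right (dial ≈ +1.5). Moving above it.

drive_tool:
  moves:
    - [4.4, -3.3, -0.5, 0, 0, 0, 0.5]
    - [4.4, -3.3, -0.5, 0, 0, 0, 0.5]
    - [4.4, -3.3, -0.5, 0, 0, 0, 0.5]
    - [4.4, -3.3, -0.5, 0, 0, 0, 0.5]
    - [4.4, -3.3, 0, 0, 0, 0, 0.5]
    - [4.4, -3.3, 0, 0, 0, 0, 0.5]
    - [4.4, -3.3, 0, 0, 0, 0, 0.5]
    - [4.4, -3.3, 0, 0, 0, 0, 0.5]
    - [4.4, -3.3, 0, 0, 0, 0, 0.5]
    - [4.4, -3.3, 0, 0, 0, 0, 0.5]
    - [4.4, -3.3, 0, 0, 0, 0, 0.5]
    - [4.4, -3.3, 0, 0, 0, 0, 0.5]

```text
time_s: 1.6
position: [0.5578, -0.0139, 0.244]
eef_rot: [[0.956, 0.295, -0.001], [0.295, -0.956, -0.0], [-0.001, -0.0, -1.0]]
ft_force: [1.0, -0.9, -0.4]
finger_gap: 0.0474
grip_force: 0.0
```

drive_tool:
  moves:
    - [4.4, -3.3, 0, 0, 0, 0, 0.5]
    - [4.7, -3.6, 0, 0, 0, 0, 0.5]
    - [0, 0, 0, 0, 0, -0.18, 0.5]
    - [0, 0, 0, 0, 0, -0.18, 0.5]
    - [0, 0, 0, 0, 0, -0.18, 0.5]
    - [0, 0, 0, 0, 0, -0.18, 0.5]
    - [0, 0, 0, 0, 0, 0, 0.5]
    - [0, 0, 0, 0, 0, 0, 0.5]

```text
time_s: 2.6
position: [0.6237, 0.0771, 0.244]
eef_rot: [[0.527, 0.85, -0.001], [0.85, -0.527, 0.0], [-0.0, -0.001, -1.0]]
ft_force: [-0.5, 0.4, 0.3]
finger_gap: 0.0472
grip_force: 0.0
```

Run:
```python
from h import *
np.set_printoptions(precision=4,suppress=True)
s=arm.read_state();print(s['time_s'],s['q'],s['position'],s['eef_rot'],s['finger_gap'])
shot('wrist','w0');p=camera_params('wrist');print(p)
z=np.load('/tmp/w0.npz');im=z['im']
cv2.imwrite('pics/w0b.png',cv2.resize(im,(800,600))[:,:,::-1])
```

```text
2.6 [-0.0146  0.3057  1.3779 -0.      1.4588  0.5399] [0.6237 0.0771 0.244 ] [[ 0.5266  0.8501 -0.0007]
 [ 0.8501 -0.5266  0.    ]
 [-0.0004 -0.0006 -1.    ]] 0.04720093938464223
{'mtx': array([[297.3186,   0.    , 255.9757],
       [  0.    , 297.3186, 189.9814],
       [  0.    ,   0.    ,   1.    ]]), 'world_from_camera': array([[ 0.8503, -0.5059, -0.145 ,  0.6665],
       [-0.5263, -0.8175, -0.2338,  0.1457],
       [-0.0003,  0.2751, -0.9614,  0.4031],
       [ 0.    ,  0.    ,  0.    ,  1.    ]])}
```

View pics/w0b.png

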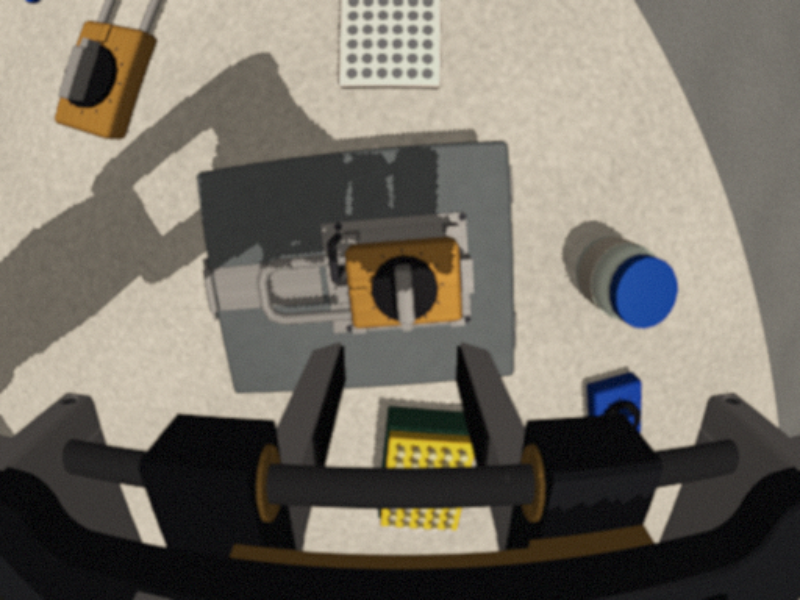

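The wrist view shows the lock at (405,285), bar pointing away from the plate with the pointer at about (405,325), and the rib left of the dial. Now I refine with wrist depth.

```bash
cat >> h.py <<'E'
def wcloud(f):
    z=np.load('/tmp/'+f+'.npz');d=z['d'];v,u=np.mgrid[:d.shape[0],:d.shape[1]].astype(float)
    n=cv2.fisheye.undistortPoints(np.stack([u,v],-1).reshape(-1,1,2),z['K'],np.zeros(4)).reshape(*d.shape,2)
    P=np.dstack([n*d[...,None],d])@z['T'][:3,:3].T+z['T'][:3,3];P[d==0]=np.nan
    return z['im'],P
E
python3 - <<'E'
from h import *
np.set_printoptions(precision=4,suppress=True)
im,P=wcloud('w0');z=P[...,2]
reg=np.zeros(z.shape,bool);reg[145:218,215:305]=1
hsv=cv2.cvtColor(im,cv2.COLOR_RGB2HSV)
o=reg&(hsv[...,1]>110)&(hsv[...,0]>8)&(hsv[...,0]<24)&(abs(z-.108)<.004)
r=lambda m:cv2.minAreaRect((P[m][:,:2]*1000).astype(np.float32))
print('lock',o.sum(),np.median(z[o]),r(o))
b=reg&(z>.126)&(z<.14);q=P[b][:,:2];c=q.mean(0);w,V=np.linalg.eigh(np.cov((q-c).T))
print('bar',b.sum(),np.median(z[b]),r(b),c,np.degrees(np.arctan2(V[1,1],V[0,1])))
dk=reg&(im.max(2)<60)&(abs(z-.116)<.003);print('disc',dk.sum(),cv2.minEnclosingCircle((P[dk][:,:2]*1000).astype(np.float32)))
print('staple/shackle z>.1', r(reg&(z>.1)&~o))
b=np.zeros_like(reg);b[150:215,165:215]=1
x=np.array([.890,-.456]);y=np.array([.456,.890]);C=np.array([.6238,.0785])
m=b&(z>.086)&(z<.103);L=P[m][:,:2]-C;print('shackle x',np.percentile(L@x,[1,99]),'y',np.percentile(L@y,[1,50,99]),m.sum())
E
```

```text
lock 2156 0.10647940894412924 ((628.0526123046875, 78.80197143554688), (54.67732620239258, 74.57209777832031), 62.839725494384766)
bar 384 0.13235553046745394 ((626.1000366210938, 76.163330078125), (38.96611785888672, 9.94105339050293), 62.79311752319336) [0.6273 0.0785] 62.65782660254136
disc 904 ((627.6571655273438, 79.06563568115234), 21.0645809173584)
staple/shackle z>.1 ((624.6505737304688, 80.26302337646484), (55.846527099609375, 82.64737701416016), 62.554718017578125)
shackle x [-0.0991 -0.0437] y [-0.0212  0.0043  0.0362] 849
```

drive_tool:
  moves:
    - [0.29, 0.15, 2, 0, 0, -0.078, 0.4]
    - [0, 0, 3, 0, 0, 0, 0.4]
    - [0, 0, 2.5, 0, 0, 0, 0.4]
    - [0, 0, 1.5, 0, 0, 0, 0.4]
    - [0, 0, 1, 0, 0, 0, 0.4]
    - [0, 0, 0.5, 0, 0, 0, 0.4]
    - [0, 0, 0, 0, 0, 0, 0.4]
    - [0, 0, 0, 0, 0, 0, 0.4]
  grip_force: 15

```text
time_s: 3.65
position: [0.6274, 0.0788, 0.1404]
eef_rot: [[0.457, 0.89, 0.002], [0.89, -0.457, -0.0], [0.001, 0.002, -1.0]]
ft_force: [0.6, -0.6, -1.0]
finger_gap: 0.0374
grip_force: 0.0
```

drive_tool:
  moves:
    - [0, 0, 0, 0, 0, 0, 0]
    - [0, 0, 0, 0, 0, 0, 0]
    - [0, 0, 0, 0, 0, 0, 0]
    - [0, 0, 0, 0, 0, 0, 0]
    - [0, 0, 0, 0, 0, 0, 0]
    - [0, 0, 0, 0, 0, 0, 0]
    - [0, 0, 0, 0, 0, 0, 0]
    - [0, 0, 0, 0, 0, 0, 0]

```text
time_s: 4.65
position: [0.6272, 0.0786, 0.1397]
eef_rot: [[0.457, 0.89, 0.001], [0.89, -0.457, -0.0], [0.0, 0.001, -1.0]]
ft_force: [2.6, -1.3, 0.8]
finger_gap: 0.0098
grip_force: 15.0
```

drive_tool:
  moves:
    - [0, 0.05, 0, 0, 0, 0.13, 0]
    - [0, 0, 0, 0, 0, 0.13, 0]
    - [0, 0, 0, 0, 0, 0.13, 0]
    - [0, 0, 0, 0, 0, 0.13, 0]
    - [0, 0, 0, 0, 0, 0.13, 0]
    - [0, 0, 0, 0, 0, 0.13, 0]
    - [0, 0, 0, 0, 0, 0.13, 0]
    - [0, 0, 0, 0, 0, 0.13, 0]
    - [0, 0, 0, 0, 0, 0.13, 0]
    - [0, 0, 0, 0, 0, 0.13, 0]
    - [0, 0, 0, 0, 0, 0.13, 0]
    - [0, 0, 0, 0, 0, 0.14, 0]
  grip_force: 25

```text
time_s: 6.15
position: [0.6271, 0.0781, 0.1396]
eef_rot: [[0.888, -0.46, -0.0], [-0.46, -0.888, -0.001], [0.0, 0.001, -1.0]]
ft_force: [0.6, -1.6, 0.6]
finger_gap: 0.0097
grip_force: 25.0
```

drive_tool:
  moves:
    - [0, 0, 0, 0, 0, 0, 0]
    - [0, 0, 0, 0, 0, 0, 0]
    - [0, 0, 0, 0, 0, 0, 0]
    - [0, 0, 0, 0, 0, 0, 0]

```text
time_s: 6.65
position: [0.6271, 0.0784, 0.1396]
eef_rot: [[0.89, -0.455, -0.0], [-0.455, -0.89, -0.0], [-0.0, 0.0, -1.0]]
ft_force: [0.3, -1.0, 2.6]
finger_gap: 0.0094
grip_force: 25.0
```

drive_tool:
  moves:
    - [0, 0, 0, 0, 0, 0, 0.3]
    - [0, 0, 0, 0, 0, 0, 0.3]
    - [0, 0, -2, 0, 0, 0, 0.5]
    - [0, 0, -4, 0, 0, 0, 0.8]
    - [-4, 0, 0, 0, 0, 0, 0.8]
    - [-4, 0, 0, 0, 0, 0, 0.8]
    - [0, 0, 0, 0, 0, 0, 0.8]
    - [0, 0, 0, 0, 0, 0, 0.8]

```text
time_s: 7.65
position: [0.557, 0.115, 0.2008]
eef_rot: [[0.89, -0.455, 0.003], [-0.455, -0.89, -0.0], [0.002, -0.001, -1.0]]
ft_force: [0.3, -0.3, 0.4]
finger_gap: 0.0751
grip_force: 0.0
```

Run:
```python
from h import *
np.set_printoptions(precision=4,suppress=True)
s=arm.read_state();print(s['time_s'],s['q'],s['position'],s['finger_gap'])
shot('wrist','w1')
im,P=wcloud('w1');z=P[...,2]
cv2.imwrite('pics/w1b.png',cv2.resize(im,(800,600))[:,:,::-1])
x=np.array([.890,-.456]);y=np.array([.456,.890]);C=np.array([.6271,.0784])
L=P[...,:2]-C;X=L@x;Y=L@y
near=(abs(X)<.12)&(abs(Y)<.045)
b=near&(abs(X)<.03)&(abs(Y)<.03)&(z>.126)&(z<.14);q=np.stack([X[b],Y[b]],1);w,V=np.linalg.eigh(np.cov(q.T))
print('bar',b.sum(),q.mean(0),np.degrees(np.arctan2(V[1,1],V[0,1])),q.min(0),q.max(0))
m=near&(z>.09)&(z<.104)&(X<-.055)
print('shackle',m.sum(),np.percentile(X[m],[1,99]),np.percentile(Y[m],[1,50,99]),np.median(z[m]))
```

```text
7.65 [ 0.0515  0.2117  1.5855 -0.0002  1.3416  2.0953] [0.557  0.115  0.2008] 0.07511805685407065
bar 606 [-0.0018  0.0005] 179.68287603688998 [-0.0227 -0.0041] [0.0163 0.0051]
shackle 1005 [-0.1022 -0.0557] [-0.022   0.0003  0.0246] 0.0969157412186511
```

View pics/w1b.png

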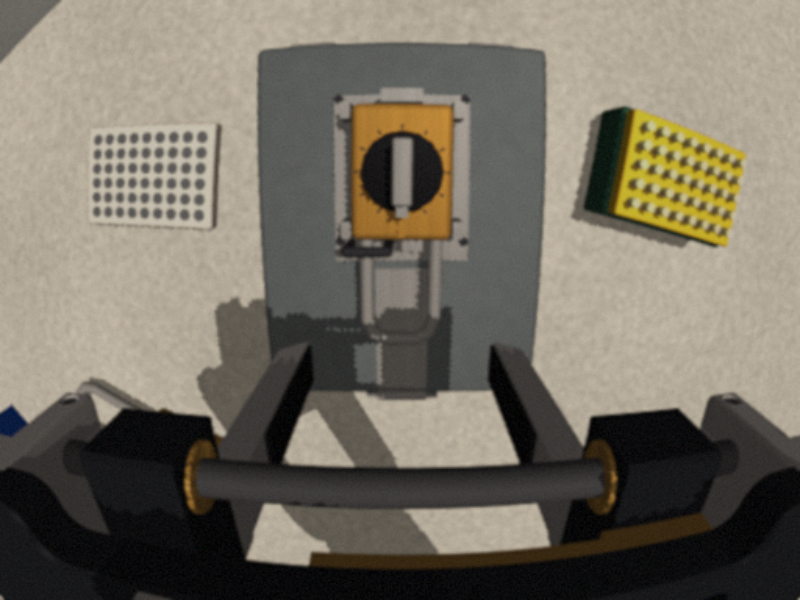

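Dial at the rib (pointer at (402,210), 0.3° off), shackle shut at (400,300). Now down onto the shackle legs.

drive_tool:
  moves:
    - [0.6, 0, 2, 0, 0, 0, 0.8]
    - [0, 0, 3, 0, 0, 0, 0.8]
    - [0, 0, 2.5, 0, 0, 0, 0.8]
    - [0, 0, 1.5, 0, 0, 0, 0.8]
    - [0, 0, 0.9, 0, 0, 0, 0.8]
    - [0, 0, 0, 0, 0, 0, 0.8]
    - [0, 0, 0, 0, 0, 0, 0.5]
    - [0, 0, 0, 0, 0, 0, 0.3]
    - [0, 0, 0, 0, 0, 0, 0.3]
    - [0, 0, 0, 0, 0, 0, 0.3]
    - [0, 0, 0, 0, 0, 0, 0.3]
    - [0, 0, 0, 0, 0, 0, 0.3]
  grip_force: 25

```text
time_s: 9.2
position: [0.5617, 0.1124, 0.1009]
eef_rot: [[0.89, -0.456, 0.001], [-0.456, -0.89, 0.0], [0.001, -0.001, -1.0]]
ft_force: [-0.0, 0.3, 2.0]
finger_gap: 0.0471
grip_force: 25.0
```

drive_tool:
  moves:
    - [-0.4, 0, 0, 0, 0, 0, 0.3]
    - [-0.4, 0, 0, 0, 0, 0, 0.3]
    - [-0.4, 0, 0, 0, 0, 0, 0.3]
    - [-0.4, 0, 0, 0, 0, 0, 0.3]
    - [-0.4, 0, 0, 0, 0, 0, 0.3]
    - [-0.4, 0, 0, 0, 0, 0, 0.3]
    - [-0.3, 0, 0, 0, 0, 0, 0.3]
    - [-0.1, 0, 0, 0, 0, 0, 0.3]
    - [0, 0, 0, 0, 0, 0, 0.3]
    - [0, 0, 0, 0, 0, 0, 0.3]

```text
time_s: 10.45
position: [0.5363, 0.1253, 0.1004]
eef_rot: [[0.89, -0.456, -0.0], [-0.456, -0.89, 0.001], [-0.0, -0.0, -1.0]]
ft_force: [3.7, 2.2, 1.5]
finger_gap: 0.047
grip_force: 25.0
```

drive_tool:
  moves:
    - [-0.1, 0, 0, 0, 0, 0, 0.3]
    - [-0.1, 0, 0, 0, 0, 0, 0.3]
    - [0, 0, 0, 0, 0, 0, 0.3]
    - [0, 0, 0, 0, 0, 0, 0.3]

```text
time_s: 10.95
position: [0.5362, 0.1253, 0.1009]
eef_rot: [[0.89, -0.456, 0.004], [-0.456, -0.89, -0.001], [0.004, -0.001, -1.0]]
ft_force: [6.2, -0.8, 0.0]
finger_gap: 0.0468
grip_force: 25.0
```

drive_tool:
  moves:
    - [0, 0, 0, 0, 0, 0, 0.8]
    - [0, 0, 0, 0, 0, 0, 0.9]
    - [0, 0, 0, 0, 0, 0, 0.9]
    - [0, 0, -3, 0, 0, 0, 0.9]
    - [0, 0, -5, 0, 0, 0, 0.95]
    - [0, 0, -2, 0, 0, 0, 0.95]
    - [0, 0, 0, 0, 0, 0, 0.95]
    - [0, 0, 0, 0, 0, 0, 0.95]

```text
time_s: 11.95
position: [0.5334, 0.1259, 0.1989]
eef_rot: [[0.89, -0.456, -0.003], [-0.456, -0.89, -0.0], [-0.003, 0.002, -1.0]]
ft_force: [-0.4, -0.0, -0.4]
finger_gap: 0.0892
grip_force: 0.0
```

Run:
```python
from h import *
np.set_printoptions(precision=4,suppress=True)
s=arm.read_state();print(s['time_s'],s['position'],s['finger_gap'])
shot('wrist','w2')
im,P=wcloud('w2');z=P[...,2]
x=np.array([.890,-.456]);y=np.array([.456,.890]);C=np.array([.6271,.0784])
L=P[...,:2]-C;X=L@x;Y=L@y
near=(X>-.16)&(X<.1)&(abs(Y)<.045)
m=near&(z>.09)&(z<.104)&(X<-.055)
print('shackle',m.sum(),np.percentile(X[m],[1,99]),np.percentile(Y[m],[1,50,99]),np.median(z[m]))
hsv=cv2.cvtColor(im,cv2.COLOR_RGB2HSV)
o=near&(hsv[...,1]>110)&(hsv[...,0]>8)&(hsv[...,0]<24)&(abs(z-.108)<.004)
print('case',cv2.minAreaRect((np.stack([X[o],Y[o]],1)*1000).astype(np.float32)))
cv2.imwrite('pics/w2c.png',cv2.resize(im[30:290,130:390],None,fx=2.2,fy=2.2)[:,:,::-1])
```

```text
11.95 [0.5334 0.1259 0.1989] 0.089204642854623
shackle 1553 [-0.1311 -0.0565] [-0.0226 -0.0011  0.024 ] 0.09689365768351116
case ((-1.0704917907714844, 0.7754173278808594), (55.41368103027344, 74.62569427490234), 89.9082260131836)
```

View pics/w2c.png

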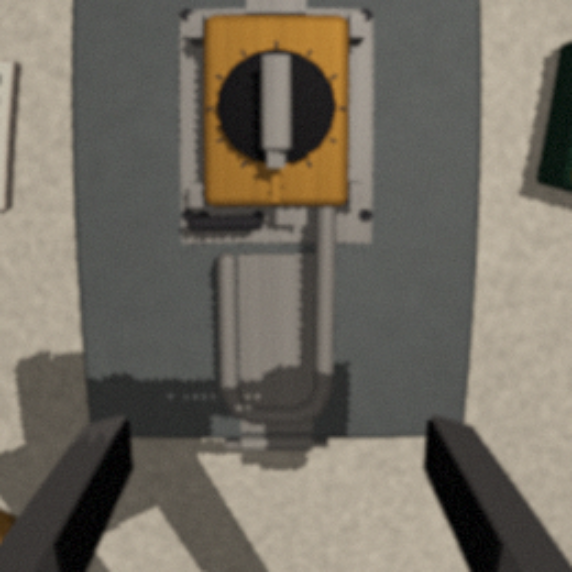

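Shackle out by about 28 mm (bow end now at X = -131 mm), its +y leg clear of the staple. Next: grip the case.

drive_tool:
  moves:
    - [4, -0.13, 0, 0, 0, 0, 1]
    - [4, 0, 0, 0, 0, 0, 1]
    - [2, 0, 0, 0, 0, 0, 1]
    - [0, 0, 2, 0, 0, 0, 1]
    - [0, 0, 3, 0, 0, 0, 1]
    - [0, 0, 2.5, 0, 0, 0, 1]
    - [0, 0, 1.3, 0, 0, 0, 1]
    - [0, 0, 0.7, 0, 0, 0, 1]
    - [0, 0, 0, 0, 0, 0, 1]
    - [0, 0, 0, 0, 0, 0, 1]
  grip_force: 45

```text
time_s: 13.25
position: [0.625, 0.0816, 0.1066]
eef_rot: [[0.89, -0.456, 0.002], [-0.456, -0.89, 0.0], [0.002, -0.001, -1.0]]
ft_force: [-0.3, -0.2, 0.0]
finger_gap: 0.0944
grip_force: 0.0
```

drive_tool:
  moves:
    - [0, 0, 0, 0, 0, 0, 0.8]
    - [0, 0, 0, 0, 0, 0, 0.6]
    - [0, 0, 0, 0, 0, 0, 0.4]
    - [0, 0, 0, 0, 0, 0, 0.4]
    - [0, 0, 0, 0, 0, 0, 0.4]
    - [0, 0, 0, 0, 0, 0, 0.4]
    - [0, 0, 0, 0, 0, 0, 0.4]
    - [0, 0, 0, 0, 0, 0, 0.4]

```text
time_s: 14.25
position: [0.6241, 0.0812, 0.1055]
eef_rot: [[0.89, -0.456, -0.0], [-0.456, -0.89, -0.001], [0.0, 0.001, -1.0]]
ft_force: [-0.9, -3.5, 1.5]
finger_gap: 0.0558
grip_force: 45.0
```

Gap 55.8 mm, which matches the case (56 mm). Lift slowly at first.

drive_tool:
  moves:
    - [0, 0, -0.2, 0, 0, 0, 0.4]
    - [0, 0, -0.4, 0, 0, 0, 0.4]
    - [0, 0, -0.6, 0, 0, 0, 0.4]
    - [0, 0, -0.8, 0, 0, 0, 0.4]
    - [0, 0, -1, 0, 0, 0, 0.4]
    - [0, 0, 0, 0, 0, 0, 0.4]

```text
time_s: 15.0
position: [0.625, 0.0818, 0.1372]
eef_rot: [[0.89, -0.456, 0.003], [-0.456, -0.89, 0.0], [0.002, -0.001, -1.0]]
ft_force: [0.7, 0.6, -3.2]
finger_gap: 0.0557
grip_force: 45.0
```

drive_tool:
  moves:
    - [0, 0, -1.2, 0, 0, 0, 0.4]
    - [0, 0, -1.5, 0, 0, 0, 0.4]
    - [0, 0, -1.5, 0, 0, 0, 0.4]
    - [0, 0, -1.5, 0, 0, 0, 0.4]
    - [0, 0, -1.5, 0, 0, 0, 0.4]
    - [0, 0, -1.2, 0, 0, 0, 0.4]
    - [0, 0, -0.8, 0, 0, 0, 0.4]
    - [0, 0, -0.3, 0, 0, 0, 0.4]
    - [0, 0, 0, 0, 0, 0, 0.4]
    - [0, 0, 0, 0, 0, 0, 0.4]
    - [0, 0, 0, 0, 0, 0, 0.4]
    - [0, 0, 0, 0, 0, 0, 0.4]

```text
time_s: 16.5
position: [0.6241, 0.0815, 0.2301]
eef_rot: [[0.89, -0.456, -0.001], [-0.456, -0.89, 0.0], [-0.001, 0.0, -1.0]]
ft_force: [-0.6, -0.0, -3.6]
finger_gap: 0.0554
grip_force: 45.0
```

Run:
```python
from h import *
shot('wrist','w3');im,P=wcloud('w3')
s=arm.read_state();print(s['position'],s['ft_force'],s['ft_torque'],s['finger_gap'])
x=np.array([.890,-.456]);y=np.array([.456,.890]);L=P[...,:2]-s['position'][:2];X=L@x;Y=L@y;z=P[...,2]
hsv=cv2.cvtColor(im,cv2.COLOR_RGB2HSV)
o=(abs(X)<.05)&(abs(Y)<.035)&(hsv[...,1]>110)&(hsv[...,0]>8)&(hsv[...,0]<24)&(z>.16)&(z<.26)
A=np.c_[X[o],Y[o],np.ones(o.sum())];print(o.sum(),np.linalg.lstsq(A,z[o],rcond=None)[0])
m=(X<-.05)&(X>-.18)&(abs(Y)<.04)&(z>.15)&(z<.24);print('shackle',m.sum(),np.nanpercentile(X[m],[1,99]),np.median(z[m]))
cv2.imwrite('pics/w3b.png',cv2.resize(im,(800,600))[:,:,::-1])
```

```text
[0.62413148 0.08149591 0.23022431] [-0.8011536   0.15678728 -4.04881199] [ 0.03893405 -0.05555407 -0.01062756] 0.05579552077029775
6811 [-0.05728134 -0.00596381  0.23122576]
shackle 591 [-0.10446377 -0.07097194] 0.22157080098642037
```

View pics/w3b.png

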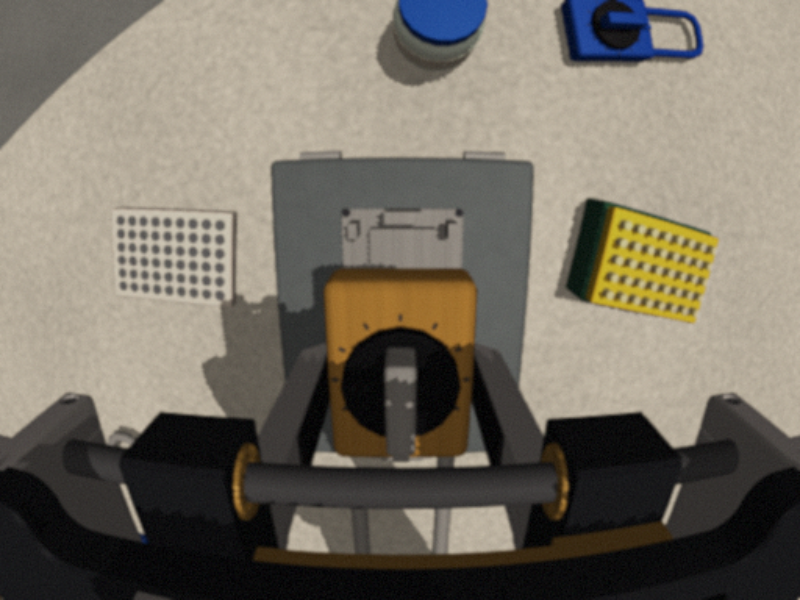

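The lock is held level at (400,365), with its top about 0.231 m up (underside about 0.205 m) and the shackle still out. The bystanders haven't moved. Handing in.

```bash
python3 -c "
from rig import arm
print(arm.close_job())"
```

```text
the job is handed in; nothing more can be done
None
```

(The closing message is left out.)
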